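Right the fallen bottle and restart the feeder

TASK

The little bottle feeder beside the balance has stopped because one reagent bottle has fallen over in its lane. Stand that bottle upright again on the belt, in the gap between its standing neighbours and touching neither, without dropping it and without shifting or knocking over the standing bottles. When it stands on its own, clear the fault by pressing the small key on the control box fully down and letting it go, and only then press the large key fully down and let it go to restart the feeder.

Things in the scene. Friction and masses are not known exactly. Their poses are not given: they have to be found in the camera images.
- fallen: Fallen white bottle with grey cap, 105 mm long, 0.1-0.21 kg, lying along the lane on the belt. Origin: centre of its flat underside. Its z axis runs from underside to cap (level at the start, roughly along the lane's +y; straight up when it stands). Body 52 mm diameter from 0 to 74 mm along z, then a shoulder narrowing to the cap, 41 mm diameter, 87 to 105 mm.
- left_bottle: Standing bottle of the same kind (52 mm diameter, 105 mm tall) at the +y end of the gap in the lane. Origin: centre of its underside. Must stay where it is.
- end_bottle: Another standing bottle of the same kind, just behind left_bottle, away from the gap. Origin: centre of its underside. Must stay where it is.
- right_bottle: Standing bottle of the same kind at the -y end of the gap. Origin: centre of its underside. Must stay where it is.
- belt_mid (a point): Point on top of the feeder belt, mid-lane, 45 mm above the table. y along the lane (belt 550 mm long), x across, z up. On both sides guide rails, 6 mm round bars: inner faces 37 mm from the middle line, tops 6 mm above the belt; feeder 88 mm wide. The belt never moves; a 50 x 90 mm motor box, below belt level, sits beside it on +x. A balance (pan 90 mm high) stands just past its +y end.
- small_key_top (a point): Centre of the top face of the small round key (20 mm diameter) on the control box. Vertical spring key, travel 6 mm, fully down at 4 N, springs back. The box is grey, 100 x 170 mm, 45 mm high; its two white keys are 84 mm apart and either may be on the left.
- small_key (a joint): Travel of the small key in m: 0 up, 0.006 fully down; it counts as pressed beyond 0.0045.
- large_key_top (a point): Centre of the top face of the large round key (40 mm diameter) on the same box, same spring and travel.
- large_key (a joint): Travel of the large key in m: 0 up, 0.006 fully down; it counts as pressed beyond 0.0045.

How it is judged:
By the outcome, as a careful person would: the job done as asked, in the order asked, and still so for the second after the job is handed in, with the robot touching nothing.
It also fails if it takes over 54 s, if anything falls off the work surface, if the arm or the gripper's body presses on something with over 40 N, if the wrist force passes 120 N, or if a joint passes its speed limit or range.

ROBOT

A 6-joint arm with a two-finger parallel gripper is mounted at the origin on the work surface. World frame = base frame: x ahead of the robot, y to its left, z up, the work surface at z = 0. Lengths are in m, angles in rad, forces in N, time in s.
With the tool pointing down it reaches from about 0.35 to 0.875 m from the base axis. Payload 4.2 kg.
Tool frame: the origin (TCP) lies at the very end of the fingers, on their centre line; the grasp point (between the pads) lies 19 mm behind it (robot.hold_point_z is the distance from the TCP to the grasp point, in m); z points along the fingers, y is the line along which they close (so a half turn about z gives the same grasp; the last joint's range is limited). The gripper opens to 85 mm and grips with 20 to 120 N. Pads are 22 mm wide; open, the fingers measure 114 mm over their backs; the gripper's body (76 mm by 85 mm) begins 54 mm behind the grasp point. The pads swing forward as they close: fully open they stand 13 mm farther back than shut.
Start: joints at [1.521, 0.385, 0.008, 0, -1.194, -0.259], TCP at [0.19, 0.595, 0.231] pointing down, gripper open.
Joint ranges: [-3.14, 3.14], [-1.21, 2.06], [-1.07, 1.41], [-3.16, 2.05], [-2.99, -0.16], [-3.1, 3.1]. Speed limits (rad/s): [2.79, 2.79, 3.14, 3.14, 3.14, 3.14].

INTERFACE

Orientations are given as a unit quaternion [w, x, y, z].
In Python, from rig import telemetry, capture, robot gives the robot as it stands. The module is installed in compiled form; this text tells all that it offers.
- The arm moves only by the tool jog_arm, never from a script. Its argument "series" is a list of rows, each a list of 6 numbers: the shift along the tool's x, y, z in m, then the turn, a rotation vector about the tool's x, y, z in rad. In form: [[tx, ty, tz, ax, ay, az], ...]. A call has 1 to 10 rows; each row is the pose to reach, as a shift and turn from the pose commanded when the call began, along the tool's axes at that moment; what a row does not reach only later rows make up. A row lasts 1/8 s, in which the tool goes at most 62.5 mm and 10.7 degrees, less where a joint would pass 70% of its speed; a pose out of reach is approached as far as the arm can. A call with a gripper value outside its range is refused whole. "gripper" is the closure, from -1 (fully open) to 1 (shut), so that 0 is half open, set as the call begins (left out, the last holds). The fingers move at their own pace and stop on an object; "grip_force" is the grip in N (left out, the last holds). Time passes only in rows, so rows that repeat a pose let the fingers close. It gives the time, the measured TCP pose, the force, the opening and the grip force at its end, in the units of the state.
- telemetry.sense(): the state, without advancing time (a new reading comes with each control period).
- capture(name): name is "scene" or "top" or "wrist"; returns a dict with "image" (400x640x3 uint8, blue, green, red), "depth" (400x640 float32, m along the optical axis (not along the pixel's ray), 0 where there is no reading), "fx", "fy", "cx", "cy" (pixels), "dist" ([k1, k2, p1, p2, k3] as OpenCV has them; the pictures are not rectified), "world_from_camera" (4x4, takes a point from camera to world coordinates); the wrist camera has in their place "T_tool_cam" (4x4, takes a point from camera to tool coordinates, whose origin is the TCP and whose axes are the flange's). Camera axes: x right, y down, z forward; pixel columns grow to the right and rows downward; lengths in m; the calibration is good to about 2 mm. A picture is of the moment at which its call begins: read the wrist's pose just before it.
- robot.close_job(): hands the job in; it is judged then, once.
The state is a dict: "clock": time; "joint_pos": joint angles; "qd": joint speeds; "joint_torque": joint torques, N m; "tcp_pos": TCP position; "eef_rot": TCP orientation; "force": force on the tool from outside, world axes, zero at the start; "wrist_torque": the same for the moment, N m; "gripper_width": finger opening in m; "grip_force": force on a finger pad.
Only numpy, scipy, OpenCV 4.12 (cv2) and the standard library are available. Lean on these libraries where they do the work, as an engineer would, in place of code of your own. Each camera call takes 0.05 s, during which the arm holds its last target. There are 200 camera calls.

## Working session

There is one attempt and no reset: what is moved stays moved. The work goes in short steps, Python scripts to look and compute and a tool call to move; the robot and the scene stay as the last step left them, time stands still between calls to the robot, and variables do not carry over. Pictures are saved under pics/ and viewed, at most 10 in all, crops included, and the job is handed in when it is done.

Besides the shell and the picture viewer there is one more tool, called after "Call:" as name(argument=value, ...), one argument or row to a line, values as JSON. jog_arm: Moves the arm, as the interface text tells. Its arguments: {"type":"object","properties":{"series":{"type":"array"},"gripper":{"type":"number"},"grip_force":{"type":"number"}},"required":["series"]}

```bash
mkdir -p pics; python3 - <<'E'
from rig import telemetry,capture,robot
import cv2,numpy as np
s=telemetry.sense();print(s)
for n in("scene","top"):
    c=capture(n);cv2.imwrite(f"pics/{n}0.png",c["image"]);np.save(f"{n}_d.npy",c["depth"])
    print(n,c["fx"],c["cx"],c["cy"],c["dist"],np.round(c["world_from_camera"],3).tolist())
E
```

```text
{'clock': 0.0, 'joint_pos': array([ 1.52060519e+00,  3.85539354e-01,  6.63350039e-03, -5.13448932e-04,
       -1.19399570e+00, -2.58605072e-01]), 'qd': array([-3.17982455e-04,  1.06466722e-04,  6.74993257e-04,  4.48276459e-04,
        7.82486821e-05,  1.58543040e-03]), 'joint_torque': array([-6.94384089e-04, -3.92285764e+01,  1.88399398e+01,  4.18616563e+00,
       -4.58226685e-03,  3.46586376e-06]), 'tcp_pos': array([0.18974247, 0.59489009, 0.23023283]), 'eef_rot': array([ 1.07172528e-03,  9.88089127e-01, -1.53878885e-01, -1.27829004e-04]), 'force': array([ 0.07778239, -0.97748616,  0.58153989]), 'wrist_torque': array([0.01632896, 0.0045702 , 0.05362233]), 'grip_force': 0.0, 'gripper_width': 0.08531177842551244}
scene 399.87292724340074 312.63913168584253 198.07500629242622 [-0.02932339  0.          0.          0.          0.        ] [[-0.395, 0.515, -0.761, 1.257], [0.919, 0.23, -0.321, 0.293], [0.01, -0.826, -0.564, 0.636], [0.0, 0.0, 0.0, 1.0]]
top 368.0029059712273 320.8115633786232 199.87449518284055 [0.02905671 0.         0.         0.         0.        ] [[0.011, -0.984, 0.18, 0.402], [-1.0, -0.008, 0.016, 0.008], [-0.014, -0.181, -0.983, 0.882], [0.0, 0.0, 0.0, 1.0]]
```

View pics/top0.png

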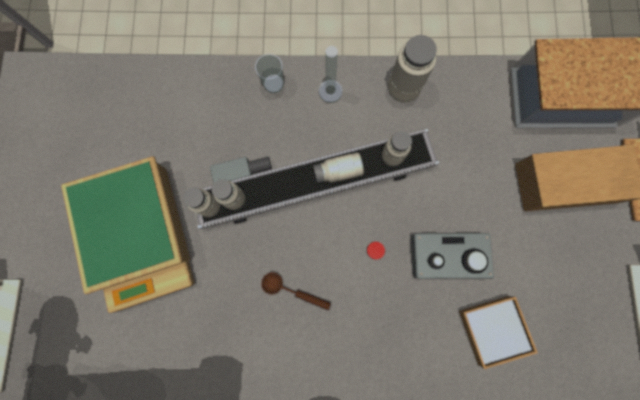

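View pics/scene0.png

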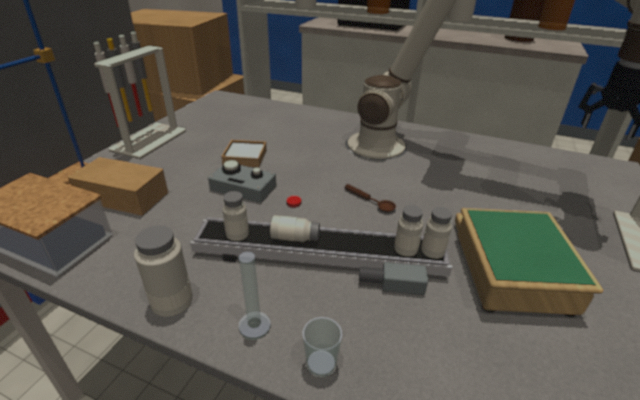

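The top view shows the fallen bottle at about (340,168) with its cap at (320,172), on the +y side. The standing neighbours are at (228,193), (203,203) and (397,148). The small key is at (437,261) and the large key at (475,261). Next I turn these into positions.

```bash
cat > h.py <<'E'
from rig import telemetry,capture,robot
import cv2,numpy as np
from scipy.spatial.transform import Rotation as R
def pose():
    s=telemetry.sense();T=np.eye(4);q=s["eef_rot"];T[:3,:3]=R.from_quat(np.r_[q[1:],q[0]]).as_matrix();T[:3,3]=s["tcp_pos"];return T
def cloud(n):
    T=pose();c=capture(n)
    W=c["world_from_camera"] if n!="wrist" else T@c["T_tool_cam"]
    K=np.array([[c["fx"],0,c["cx"]],[0,c["fy"],c["cy"]],[0,0,1.]])
    h,w=c["depth"].shape;uv=np.stack(np.meshgrid(np.arange(w),np.arange(h)),-1).reshape(-1,1,2).astype(float)
    r=cv2.undistortPoints(uv,K,np.array(c["dist"])).reshape(h,w,2);d=c["depth"].astype(float)
    P=np.dstack([r*d[...,None],d])@np.array(W)[:3,:3].T+np.array(W)[:3,3];P[d==0]=np.nan
    return c["image"],P
E
python3 - <<'E'
from h import *
for n in("top","scene"):
    im,P=cloud(n);np.save(n+"P.npy",P)
    x,y,z=P[...,0],P[...,1],P[...,2]
    print(n)
    # caps and fallen and keys by height / connected components
    for nm,lo,hi in(("caps",.142,.158),("fallen",.085,.105),("keys",.047,.07)):
        m=((z>lo)&(z<hi)&(x>.25)&(x<.75)&(y>-.6)&(y<.55)).astype(np.uint8)
        k,l,st,_=cv2.connectedComponentsWithStats(m)
        for i in range(1,k):
            if st[i,4]<15:continue
            q=P[l==i];print(nm,st[i].tolist(),np.round(np.median(q,0),3),np.round(np.percentile(q,3,0),3),np.round(np.percentile(q,97,0),3))
E
```

```text
top
caps [391, 131, 21, 20, 324] [ 0.664 -0.145  0.15 ] [ 0.646 -0.163  0.145] [ 0.682 -0.126  0.152]
caps [212, 179, 21, 20, 320] [0.557 0.223 0.15 ] [0.541 0.205 0.147] [0.576 0.24  0.153]
caps [183, 187, 21, 21, 326] [0.54  0.279 0.15 ] [0.522 0.261 0.145] [0.558 0.297 0.153]
fallen [596, 110, 8, 4, 16] [ 0.75  -0.59   0.096] [ 0.749 -0.598  0.088] [ 0.75  -0.582  0.104]
fallen [384, 144, 23, 17, 77] [ 0.644 -0.132  0.096] [ 0.639 -0.162  0.086] [ 0.67  -0.119  0.104]
fallen [314, 153, 49, 26, 814] [ 0.622 -0.02   0.093] [ 0.602 -0.063  0.086] [0.649 0.032 0.099]
fallen [73, 156, 110, 139, 10595] [0.484 0.448 0.092] [0.373 0.343 0.088] [0.614 0.54  0.095]
fallen [222, 186, 20, 21, 70] [0.543 0.204 0.096] [0.533 0.198 0.086] [0.572 0.231 0.104]
fallen [198, 192, 18, 22, 77] [0.53  0.258 0.097] [0.515 0.254 0.086] [0.556 0.28  0.104]
keys [526, 118, 10, 4, 18] [ 0.749 -0.464  0.057] [ 0.748 -0.479  0.049] [ 0.75  -0.458  0.064]
keys [409, 129, 17, 6, 41] [ 0.72  -0.203  0.051] [ 0.715 -0.222  0.048] [ 0.726 -0.187  0.053]
keys [231, 139, 157, 43, 428] [0.648 0.05  0.05 ] [ 0.6   -0.
[... 1783 characters left out ...]
.247  0.047] [ 0.439 -0.217  0.067]
keys [88, 172, 78, 30, 573] [ 0.661 -0.465  0.059] [ 0.55  -0.592  0.048] [ 0.674 -0.449  0.069]
keys [461, 217, 113, 87, 1219] [0.606 0.431 0.06 ] [0.454 0.334 0.048] [0.638 0.543 0.07 ]
keys [206, 218, 18, 3, 35] [ 0.644 -0.225  0.049] [ 0.637 -0.24   0.047] [ 0.651 -0.203  0.051]
keys [248, 222, 23, 4, 47] [ 0.614 -0.117  0.049] [ 0.605 -0.14   0.048] [ 0.623 -0.09   0.051]
keys [225, 226, 24, 15, 179] [ 0.686 -0.13   0.058] [ 0.658 -0.159  0.048] [ 0.692 -0.12   0.07 ]
keys [270, 228, 126, 14, 357] [0.613 0.034 0.055] [ 0.529 -0.055  0.048] [0.659 0.185 0.069]
keys [193, 238, 256, 27, 1146] [0.594 0.209 0.051] [ 0.553 -0.195  0.047] [0.719 0.304 0.068]
```

```bash
python3 - <<'E'
from h import *
from scipy.optimize import least_squares
print(np.round(capture("wrist")["T_tool_cam"],3).tolist())
for n in("top","scene"):
    P=np.load(n+"P.npy");x,y,z=P[...,0],P[...,1],P[...,2]
    for nm,cx,cy in(("small",.423,-.231),("large",.423,-.313)):
        q=P[(np.hypot(x-cx,y-cy)<.03)&(z>.05)];zz=q[:,2];t=np.percentile(zz,80)
        q=q[abs(zz-t)<.004];r=cv2.minEnclosingCircle(q[:,:2].astype(np.float32))
        print(n,nm,"ztop",t.round(4),q[:,:2].mean(0).round(4),r,len(q))
    m=(abs(x-.627)<.05)&(y>-.075)&(y<.0)&(z>.06)&(z<.12)
    q=P[m]
    def f(p): # line x=p0+p2*y, z=p1, r=.026
        d=(q[:,0]-p[0]-p[1]*q[:,1])/np.hypot(1,p[1]);return np.hypot(d,q[:,2]-p[2])-.026
    s=least_squares(f,[.62,-.3,.071],loss="soft_l1",f_scale=.002);print(n,"fallen",s.x.round(4),np.abs(s.fun).mean().round(4),len(q))
    m=(abs(x-.62)<.06)&(y>-.1)&(y<.07)&(z>.065)&(z<.12)
    u=np.array([s.x[1],1,0])/np.hypot(1,s.x[1]);t=(P[m]-[s.x[0],0,0])@u
    print("along",np.percentile(t,[0.5,2,98,99.5]).round(4),"right/left at",[round(float((np.array(a)-[s.x[0],0])@u[:2]),3) for a in((.666,-.145),(.561,.224))])
E
```

```text
[[0.001, -0.959, -0.282, 0.071], [1.0, 0.001, 0.0, -0.001], [-0.0, -0.282, 0.959, -0.142], [0.0, 0.0, 0.0, 1.0]]
top small ztop 0.0652 [ 0.4191 -0.2343] ((0.41919684410095215, -0.23449091613292694), 0.009909247048199177) 66
top large ztop 0.0668 [ 0.4209 -0.3166] ((0.42088183760643005, -0.31712356209754944), 0.019719908013939857) 261
top fallen [ 0.621  -0.2466  0.0713] 0.0009 713
along [-0.0672 -0.0654  0.0351  0.0369] right/left at [-0.152, 0.232]
scene small ztop 0.0634 [ 0.4239 -0.2327] ((0.4212539792060852, -0.23445002734661102), 0.01116858422756195) 28
scene large ztop 0.0656 [ 0.4256 -0.3164] ((0.4240409731864929, -0.3187659680843353), 0.020557044073939323) 87
scene fallen [ 0.6204 -0.2424  0.0705] 0.001 624
along [-0.0676 -0.0661  0.0361  0.0364] right/left at [-0.152, 0.232]
```

```bash
cat >> h.py <<'E'
def target(g,th,yaw,back=0.):
    """g grasp point, th = tilt of tool towards +u (rad), yaw = lane/bottle angle"""
    u=np.array([-np.sin(yaw),np.cos(yaw),0]);Z=np.array([0,0,1.])
    z=-np.cos(th)*Z+np.sin(th)*u;y=np.cross(Z,u);x=np.cross(y,z)
    T=np.eye(4);T[:3,:3]=np.c_[x,y,z];T[:3,3]=np.array(g)+z*(.019-back);return T
def rel(T,T0=None):
    D=np.linalg.inv(pose() if T0 is None else T0)@T
    return np.r_[D[:3,3],R.from_matrix(D[:3,:3]).as_rotvec()].round(4).tolist()
E
python3 - <<'E'
from h import *
print(rel(target([.625,-.017,.072],-np.radians(35),.24,.11)))
print(rel(target([.625,-.017,.072],0,.24,.15)), telemetry.sense()["clock"])
E
```

```text
[0.5734, 0.4063, 0.0847, -0.3109, 0.5555, 0.9891]
[0.6007, 0.4509, 0.0283, 0.0009, -0.0006, 1.0219] 0.25
```

Call:
jog_arm(
  series=[
    [0.573,0.406,0.06,-0.311,0.556,0.989],
    [0.573,0.406,0.06,-0.311,0.556,0.989],
    [0.573,0.406,0.06,-0.311,0.556,0.989],
    [0.573,0.406,0.06,-0.311,0.556,0.989],
    [0.573,0.406,0.06,-0.311,0.556,0.989],
    [0.573,0.406,0.06,-0.311,0.556,0.989],
    [0.573,0.406,0.06,-0.311,0.556,0.989],
    [0.573,0.406,0.06,-0.311,0.556,0.989],
    [0.573,0.406,0.06,-0.311,0.556,0.989],
    [0.573,0.406,0.06,-0.311,0.556,0.989],
  ],
  gripper=-1,
  grip_force=50,
)

```text
clock: 1.5
tcp_pos: [0.5657, 0.0965, 0.178]
eef_rot: [0.185, 0.75, -0.589, 0.237]
force: [-0.0, 1.3, 0.6]
gripper_width: 0.0857
grip_force: 0.0
```

```bash
python3 - <<'E'
from h import *
print(rel(target([.6237,-.012,.072],-np.radians(35),.24,.09)),telemetry.sense()["joint_pos"].round(2),pose()[:3,3])
E
```

```text
[0.0369, -0.0304, 0.0842, -0.0012, 0.0006, 0.0002] [ 0.69  0.41 -0.44  0.62 -1.1  -0.84] [0.56574763 0.09651094 0.17801285]
```

Call:
jog_arm(
  series=[
    [0.037,-0.03,0.084,0,0,0],
    [0.037,-0.03,0.084,0,0,0],
    [0.037,-0.03,0.084,0,0,0],
    [0.037,-0.03,0.084,0,0,0],
  ],
)

```text
clock: 2.0
tcp_pos: [0.6127, 0.0294, 0.1309]
eef_rot: [0.185, 0.75, -0.589, 0.237]
force: [-0.0, 0.3, 0.2]
gripper_width: 0.0851
grip_force: 0.0
```

```bash
python3 - <<'E'
from h import *
from scipy.optimize import least_squares
print(pose()[:3,3].round(4))
im,P=cloud("wrist");cv2.imwrite("pics/w1.png",im)
x,y,z=P[...,0],P[...,1],P[...,2]
u=np.array([-.238,.971,0])
t=(P-[.621,0,0])@u;dx=x-.621+.2445*y
m=(abs(dx)<.04)&(t>-.075)&(t<.0)&(z>.06)&(z<.12);q=P[m];print(len(q))
def f(p):
    d=(q[:,0]-p[0]-p[1]*q[:,1])/np.hypot(1,p[1]);return np.hypot(d,q[:,2]-p[2])-.026
s=least_squares(f,[.62,-.24,.071],loss="soft_l1",f_scale=.002);print(s.x.round(4),np.abs(s.fun).mean())
m=(abs(dx)<.04)&(t>-.09)&(t<.06)&(z>.065)&(z<.12);print(np.percentile(t[m],[.5,2,98,99.5]).round(4))
b=(abs(dx)<.03)&(z<.06);print("belt",np.nanmedian(z[b]),b.sum())
E
```

```text
[0.6127 0.0294 0.1309]
5303
[ 0.6185 -0.2503  0.0708] 0.0004443451597415197
[-0.0669 -0.0648  0.0363  0.0366]
belt 0.04487143277390776 8209
```

View pics/w1.png

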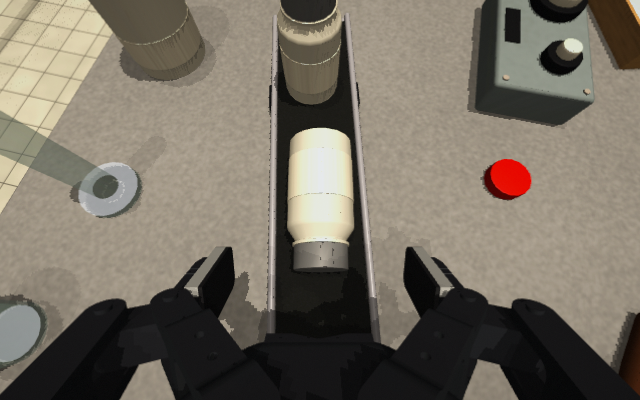

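The wrist view shows the bottle at (320,200), centred between the fingers and clear of the rails at columns 275 and 365. The wrist fit agrees with the other cameras to 2 mm. I go in along the tool axis.

```bash
python3 - <<'E'
from h import *
print(rel(target([.6225,-.012,.072],-np.radians(35),.244,0)))
E
```

```text
[0.0014, 0.0007, 0.0922, -0.0002, 0.0007, -0.0032]
```

Call:
jog_arm(
  series=[
    [0.001,0.001,0.03,0,0,0],
    [0.001,0.001,0.06,0,0,0],
    [0.001,0.001,0.08,0,0,0],
    [0.001,0.001,0.092,0,0,-0.003],
    [0.001,0.001,0.092,0,0,-0.003],
    [0.001,0.001,0.092,0,0,-0.003],
  ],
)

```text
clock: 2.8
tcp_pos: [0.6249, -0.0223, 0.0566]
eef_rot: [0.185, 0.751, -0.588, 0.237]
force: [0.4, 0.4, -0.3]
gripper_width: 0.0853
grip_force: 0.0
```

Call:
jog_arm(
  series=[
    [0,0,0,0,0,0],
    [0,0,0,0,0,0],
    [0,0,0,0,0,0],
    [0,0,0,0,0,0],
    [0,0,0,0,0,0],
    [0,0,0,0,0,0],
    [0,0,0,0,0,0],
    [0,0,0,0,0,0],
  ],
  gripper=1,
  grip_force=50,
)

```text
clock: 3.8
tcp_pos: [0.6247, -0.0229, 0.0564]
eef_rot: [0.185, 0.751, -0.588, 0.237]
force: [-2.6, 2.7, 6.7]
gripper_width: 0.0508
grip_force: 52.0
```

```bash
python3 - <<'E'
from h import *
print(telemetry.sense()); im,P=cloud("wrist");cv2.imwrite("pics/w2.png",im)
T0=pose();a=np.radians(35)
g=(T0@[0,0,-.019,1])[:3];print(g)
u=np.array([-np.sin(.26),np.cos(.26),0])
print(rel(target(g+[0,0,.06],-a,.244)),)
E
```

```text
{'clock': 3.8, 'joint_pos': array([ 0.39562688,  0.57284251, -0.58774928,  0.94875899, -0.77183069,
       -0.97033832]), 'qd': array([ 6.57594486e-04,  4.91079545e-04, -3.62090856e-06, -1.41918980e-03,
        1.83782462e-04, -8.07658468e-04]), 'joint_torque': array([-1.84006881e+00, -3.77044916e+01,  1.03626931e+01,  1.11882661e+00,
       -6.57309964e-01, -7.97104694e-04]), 'tcp_pos': array([ 0.62469698, -0.02287067,  0.05641386]), 'eef_rot': array([ 0.1851555 ,  0.75125451, -0.58757379,  0.23683567]), 'force': array([-2.58823535,  2.71413652,  6.66138046]), 'wrist_torque': array([ 0.96856517,  0.61493697, -0.27806269]), 'grip_force': 52.01824128627777, 'gripper_width': 0.0507863219651927}
[ 0.62206767 -0.0123183   0.07201221]
[0.0344, -0.0, -0.0492, 0.0003, 0.0002, -0.0007]
```

View pics/w2.png

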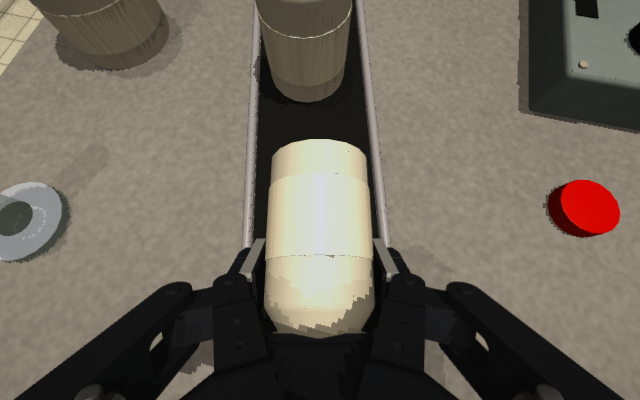

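Grasp looks sound: the opening is 51 mm at 52 N, with the bottle centred at (320,240). Next I lift, then rotate upright.

```bash
python3 - <<'E'
from h import *
T0=pose();a=np.radians(35);g=(T0@[0,0,-.019,1])[:3]
g1=g+[0,0,.07];gf=np.array([.599,.091,.13])
print("lift",rel(target(g1,-a,.244)))
T1=target(g1,-a,.244)
for k in range(1,11):
    f=k/10;print(rel(target(g1+f*(gf-g1),-a+f*np.radians(90),.244),T1))
E
```

```text
lift [0.0401, -0.0, -0.0573, 0.0003, 0.0002, -0.0007]
[-0.0123, -0.0003, -0.0053, 0.0, -0.1571, -0.0]
[-0.0246, -0.0005, -0.0111, 0.0, -0.3142, -0.0]
[-0.0367, -0.0008, -0.0173, 0.0, -0.4712, -0.0]
[-0.0486, -0.001, -0.024, 0.0, -0.6283, -0.0]
[-0.0602, -0.0013, -0.031, 0.0, -0.7854, -0.0]
[-0.0715, -0.0015, -0.0383, 0.0, -0.9425, -0.0]
[-0.0824, -0.0018, -0.046, -0.0, -1.0996, -0.0]
[-0.0929, -0.0021, -0.0538, -0.0, -1.2566, -0.0]
[-0.103, -0.0023, -0.0618, -0.0, -1.4137, -0.0]
[-0.1126, -0.0026, -0.0699, 0.0, -1.5708, -0.0]
```

Call:
jog_arm(
  series=[
    [0.006,0,-0.008,0,0,0],
    [0.017,0,-0.025,0,0,0],
    [0.029,0,-0.041,0,0,0],
    [0.04,0,-0.057,0,0,0],
    [0.04,0,-0.057,0,0,0],
    [0.04,0,-0.057,0,0,0],
  ],
)

```text
clock: 4.6
tcp_pos: [0.6236, -0.0237, 0.1243]
eef_rot: [0.186, 0.751, -0.588, 0.236]
force: [-0.2, 0.1, -2.1]
gripper_width: 0.0511
grip_force: 52.3
```

Call:
jog_arm(
  series=[
    [-0.012,0,-0.005,0,-0.1571,0],
    [-0.025,0,-0.011,0,-0.3142,0],
    [-0.037,-0.001,-0.017,0,-0.4712,0],
    [-0.049,-0.001,-0.024,0,-0.6283,0],
    [-0.06,-0.001,-0.031,0,-0.7854,0],
    [-0.072,-0.002,-0.038,0,-0.9425,0],
    [-0.082,-0.002,-0.046,0,-1.0996,0],
    [-0.093,-0.002,-0.054,0,-1.2566,0],
    [-0.103,-0.002,-0.062,0,-1.4137,0],
    [-0.113,-0.003,-0.07,0,-1.5708,0],
  ],
)

```text
clock: 5.85
tcp_pos: [0.5951, 0.1057, 0.117]
eef_rot: [-0.285, 0.697, -0.547, -0.366]
force: [0.4, 0.1, -2.2]
gripper_width: 0.0508
grip_force: 52.3
```

Call:
jog_arm(
  series=[
    [0,0,0,0,0,0],
    [0,0,0,0,0,0],
    [0,0,0,0,0,0],
  ],
)

```text
clock: 6.22
tcp_pos: [0.5954, 0.1067, 0.1188]
eef_rot: [-0.284, 0.699, -0.546, -0.363]
force: [-0.7, 0.2, -2.5]
gripper_width: 0.0506
grip_force: 52.4
```

```bash
python3 - <<'E'
from h import *
print(telemetry.sense()["joint_pos"].round(2),telemetry.sense()["gripper_width"])
print(rel(target([.599,.091,.13],np.radians(55),.244)))
im,P=cloud("scene");cv2.imwrite("pics/s2.png",cv2.resize(im[130:330,170:490],(800,500)));np.save("sP.npy",P)
im,P=cloud("top");np.save("tP.npy",P)
E
```

```text
[-0.05  0.67  0.17 -0.9  -1.5   0.57] 0.05057866488840689
[0.0001, 0.0003, -0.0006, -0.0002, -0.0018, 0.0005]
```

View pics/s2.png

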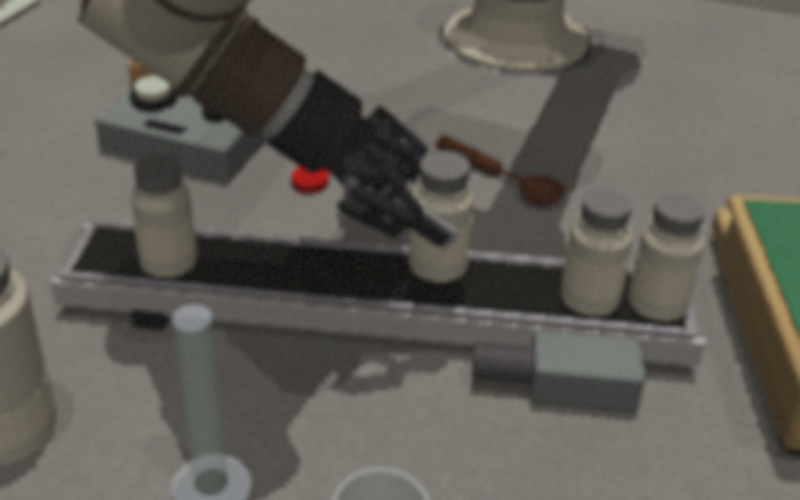

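The bottle is held upright at about (440,215) in the crop, between its neighbours at (165,215) and (600,255). I check its tilt, its height and the lane's centre line from the stored clouds.

```bash
python3 - <<'E'
from h import *
from scipy.optimize import least_squares
for n in("sP.npy","tP.npy"):
    P=np.load(n);x,y,z=P[...,0],P[...,1],P[...,2]
    near=(np.hypot(x-.6,y-.091)<.045)
    m=near&(z>.165)&(z<.2)&(np.hypot(x-.6,y-.091)<.03);q=P[m]
    t=np.percentile(q[:,2],75);c=q[abs(q[:,2]-t)<.003]
    A=np.c_[c[:,:2]-c[:,:2].mean(0),np.ones(len(c))];k=np.linalg.lstsq(A,c[:,2],rcond=None)[0]
    print(n,"captop",t.round(4),((c.min(0)+c.max(0))/2)[:2].round(4),len(c),"slope",k[:2].round(3))
    b=near&(z>.08)&(z<.145)&(x-.6>.0);q=P[b]
    f=lambda p:np.hypot(q[:,0]-p[0]-p[2]*(q[:,2]-.1),q[:,1]-p[1]-p[3]*(q[:,2]-.1))-.026
    if len(q)>30:
        s=least_squares(f,[.6,.091,0,0],loss="soft_l1",f_scale=.002);print(" body",s.x.round(4),np.abs(s.fun).mean().round(4),len(q))
P=np.load("topP.npy");x,y,z=P[...,0],P[...,1],P[...,2]
# rails from initial top cloud: line dir via bottles
u=np.array([-.275,.9615]);v=np.array([.9615,.275]);s=(P[...,:2]-[.6665,-.1445])
a=s@u;b=s@v;m=(z>.047)&(z<.056)&(abs(b)<.06)&(a>.05)&(a<.34)
for lo,hi in((-.06,-.033),(.033,.06)):
    mm=m&(b>lo)&(b<hi);p=np.polyfit(a[mm],b[mm],1);print("rail",p.round(4),"at .245:",np.polyval(p,.245).round(4),mm.sum())
E
```

```text
sP.npy captop 0.1772 [0.6019 0.0941] 186 slope [-0.009 -0.008]
 body [ 0.602   0.0934  0.2674 -0.0964] 0.0025 518
tP.npy captop 0.1783 [0.6003 0.0943] 307 slope [ 0.004 -0.001]
 body [0.6093 0.0942 0.0536 0.019 ] 0.0025 51
rail [ 0.0024 -0.0432] at .245: -0.0426 360
rail [0.0014 0.036 ] at .245: 0.0364 311
```

Call:
jog_arm(
  series=[
    [0.007,0.003,0.005,0,0,0],
    [0.014,0.003,0.01,0,0,0],
    [0.018,0.003,0.0126,0,0,0],
    [0.0205,0.003,0.0143,0,0,0],
    [0.0205,0.003,0.0143,0,0,0],
    [0.0205,0.003,0.0143,0,0,0],
  ],
)

```text
clock: 7.08
tcp_pos: [0.5926, 0.1053, 0.0931]
eef_rot: [-0.284, 0.698, -0.547, -0.364]
force: [0.7, 0.0, -1.6]
gripper_width: 0.051
grip_force: 52.4
```

Call:
jog_arm(
  series=[
    [0.0008,0,0.0006,0,0,0],
    [0.0008,0,0.0006,0,0,0],
    [0.0016,0,0.0011,0,0,0],
    [0.0016,0,0.0011,0,0,0],
  ],
)

```text
clock: 7.58
tcp_pos: [0.5924, 0.1055, 0.0919]
eef_rot: [-0.285, 0.698, -0.546, -0.364]
force: [-1.5, -1.0, 2.9]
gripper_width: 0.0509
grip_force: 52.6
```

Contact: the force went from about -2 to +2.9 N. I release.

Call:
jog_arm(
  series=[
    [0,0,0,0,0,0],
    [0,0,0,0,0,0],
    [0,0,0,0,0,0],
    [0,0,0,0,0,0],
    [0,0,0,0,0,0],
    [0,0,0,0,0,0],
    [0,0,0,0,0,0],
    [0,0,0,0,0,0],
  ],
  gripper=-1,
)

```text
clock: 8.57
tcp_pos: [0.5924, 0.1054, 0.091]
eef_rot: [-0.284, 0.698, -0.547, -0.364]
force: [-0.3, 0.2, -0.0]
gripper_width: 0.0855
grip_force: 0.0
```

```bash
python3 - <<'E'
from h import *
print(telemetry.sense()["force"].round(1))
for n in("scene","top"):
    im,P=cloud(n)
    if n=="scene": cv2.imwrite("pics/s3.png",cv2.resize(im[130:330,170:490],(800,500)))
    x,y,z=P[...,0],P[...,1],P[...,2]
    for cx,cy in((.597,.093),(.6665,-.1445),(.561,.2245),(.543,.28)):
        q=P[(np.hypot(x-cx,y-cy)<.028)&(z>.145)&(z<.16)];print(n,len(q),q[:,2].mean().round(4) if len(q) else 0,((q.min(0)+q.max(0))/2).round(4) if len(q) else 0)
E
```

```text
[-0.3  0.2 -0. ]
scene 198 0.1494 [0.5986 0.0924 0.1485]
scene 181 0.1491 [ 0.6659 -0.1455  0.1484]
scene 213 0.1493 [0.56   0.2237 0.149 ]
scene 218 0.1495 [0.5415 0.2814 0.149 ]
top 306 0.1502 [0.5976 0.0923 0.1503]
top 0 0 0
top 309 0.1504 [0.5584 0.223  0.1497]
top 315 0.1504 [0.5408 0.28   0.1498]
```

View pics/s3.png

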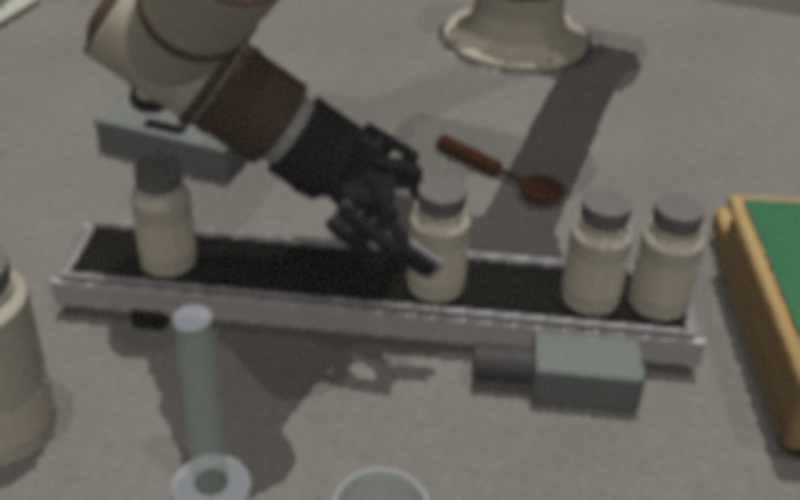

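All four bottles stand with their caps level at about 150 mm, and the neighbours have not moved. The bottle is at (440,240) in the crop. I back off 40 mm, then go up.

Call:
jog_arm(
  series=[
    [0,0,-0.02,0,0,0],
    [0,0,-0.04,0,0,0],
    [-0.02,0,-0.054,0,0,0],
    [-0.05,0,-0.075,0,0,0],
    [-0.09,0,-0.103,0,0,0],
    [-0.11,0,-0.117,0,0,0],
    [-0.11,0,-0.117,0,0,0],
    [-0.11,0,-0.117,0,0,0],
  ],
)

```text
clock: 9.68
tcp_pos: [0.5998, 0.0737, 0.2474]
eef_rot: [-0.284, 0.698, -0.547, -0.365]
force: [0.1, 0.2, -1.1]
gripper_width: 0.0854
grip_force: 0.0
```

```bash
python3 - <<'E'
from h import *
print(telemetry.sense()["joint_pos"].round(2))
# small key: top cam (.419,-.234,.065) ; hover 
T=target([.421,-.234,.15],0,.24);T[2,3]=.15
print(rel(T))
T[2,3]=.24;print(rel(T))
E
```

```text
[-0.09  0.55  0.3  -0.89 -1.69  0.4 ]
[0.2269, 0.2472, -0.1536, 0.004, 0.9615, 0.0008]
[0.1531, 0.2475, -0.2051, 0.004, 0.9615, 0.0008]
```

Call:
jog_arm(
  series=[
    [0.153,0.248,-0.205,0.004,0.961,0],
    [0.153,0.248,-0.205,0.004,0.961,0],
    [0.153,0.248,-0.205,0.004,0.961,0],
    [0.153,0.248,-0.205,0.004,0.961,0],
    [0.153,0.248,-0.205,0.004,0.961,0],
    [0.153,0.248,-0.205,0.004,0.961,0],
    [0.153,0.248,-0.205,0.004,0.961,0],
    [0.153,0.248,-0.205,0.004,0.961,0],
    [0.153,0.248,-0.205,0.004,0.961,0],
    [0.153,0.248,-0.205,0.004,0.961,0],
  ],
  gripper=1,
  grip_force=40,
)

```text
clock: 10.92
tcp_pos: [0.4217, -0.2338, 0.2402]
eef_rot: [-0.001, 0.787, -0.617, 0.001]
force: [0.5, -0.6, -0.3]
gripper_width: -0.0
grip_force: 0.0
```

```bash
python3 - <<'E'
from h import *
s=telemetry.sense();print(s["clock"],s["force"].round(1),pose()[:3,3].round(4))
im,P=cloud("wrist");cv2.imwrite("pics/w3.png",im)
x,y,z=P[...,0],P[...,1],P[...,2]
for nm,cx,cy,r in(("small",.42,-.234,.02),("large",.422,-.317,.03)):
    q=P[(np.hypot(x-cx,y-cy)<r)&(z>.05)&(z<.08)];
    if len(q)<20: print(nm,len(q));continue
    t=np.percentile(q[:,2],70);c=q[abs(q[:,2]-t)<.0025];print(nm,t.round(4),c[:,:2].mean(0).round(4),cv2.minEnclosingCircle(c[:,:2].astype(np.float32)),len(c))
T=target([0,0,0],0,.24);T[:3,3]=[.421,-.234,.09];print(rel(T))
E
```

```text
10.925 [ 0.5 -0.6 -0.3] [ 0.4217 -0.2338  0.2402]
small 0.064 [ 0.4194 -0.237 ] ((0.41917920112609863, -0.2350897639989853), 0.009576804004609585) 106
large 0.0666 [ 0.4207 -0.3189] ((0.42036789655685425, -0.31887367367744446), 0.019848687574267387) 1151
[-0.0, 0.0009, 0.1503, -0.0019, -0.0003, 0.0016]
```

View pics/w3.png

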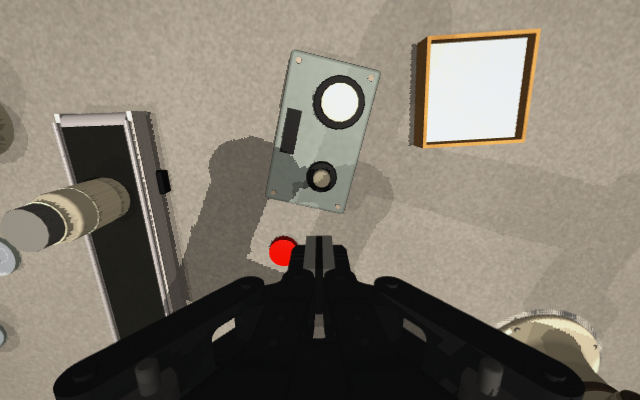

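The wrist view shows the small key at (321,177) and the large one at (340,101), each inside a black collar. I check the collar height before pressing.

```bash
python3 - <<'E'
from h import *
im,P=cloud("wrist");x,y,z=P[...,0],P[...,1],P[...,2]
for c,rs in(((.4194,-.235),range(0,26,3)),((.4205,-.3188),range(0,36,4))):
    r=np.hypot(x-c[0],y-c[1])*1000
    print([(a,np.nanpercentile(z[(r>=a)&(r<a+3)],[10,50,90]).round(4).tolist()) for a in rs if ((r>=a)&(r<a+3)).sum()>3])
T=target([0,0,0],0,.24);T[:3,3]=[.4194,-.235,.075];print(rel(T))
E
```

```text
[(0, [0.0672, 0.2784, 0.2887]), (3, [0.0671, 0.2785, 0.2895]), (6, [0.0676, 0.2893, 0.3283]), (9, [0.2564, 0.3185, 0.3318]), (12, [0.2472, 0.2914, 0.3306]), (15, [0.2803, 0.3157, 0.3294]), (18, [0.2941, 0.3243, 0.3385]), (21, [0.2912, 0.3278, 0.3392]), (24, [0.0467, 0.3246, 0.3385])]
[(0, [0.0663, 0.067, 0.0679]), (4, [0.0659, 0.0668, 0.0676]), (8, [0.0659, 0.0668, 0.0678]), (12, [0.066, 0.0668, 0.0677]), (16, [0.0655, 0.0665, 0.0675]), (20, [0.0559, 0.0568, 0.0578]), (24, [0.0557, 0.0567, 0.0578]), (28, [0.0439, 0.0449, 0.0459]), (32, [0.0438, 0.0448, 0.0459])]
[0.0005, 0.0027, 0.1654, -0.0021, -0.0004, 0.0014]
```

Call:
jog_arm(
  series=[
    [0.0005,0.003,0.06,0,0,0],
    [0.0005,0.003,0.11,0,0,0],
    [0.0005,0.003,0.145,0,0,0],
    [0.0005,0.003,0.163,0,0,0],
    [0.0005,0.003,0.169,0,0,0],
    [0.0005,0.003,0.172,0,0,0],
    [0.0005,0.003,0.175,0,0,0],
    [0.0005,0.003,0.177,0,0,0],
    [0.0005,0.003,0.177,0,0,0],
    [0.0005,0.003,0.177,0,0,0],
  ],
)

```text
clock: 12.28
tcp_pos: [0.4195, -0.2356, 0.0642]
eef_rot: [-0.001, 0.787, -0.617, 0.002]
force: [0.2, -0.3, 2.6]
gripper_width: -0.0003
grip_force: 1.2
```

Call:
jog_arm(
  series=[
    [0,0,0.001,0,0,0],
    [0,0,0.002,0,0,0],
    [0,0,0.0025,0,0,0],
    [0,0,0.0025,0,0,0],
  ],
)

```text
clock: 12.78
tcp_pos: [0.4195, -0.2355, 0.0613]
eef_rot: [-0.001, 0.787, -0.617, 0.002]
force: [1.9, 0.8, 4.6]
gripper_width: -0.0002
grip_force: 1.8
```

Call:
jog_arm(
  series=[
    [0,0,0.001,0,0,0],
    [0,0,0.0015,0,0,0],
    [0,0,0.002,0,0,0],
    [0,0,0.002,0,0,0],
  ],
)

```text
clock: 13.28
tcp_pos: [0.4195, -0.2356, 0.0608]
eef_rot: [-0.001, 0.787, -0.617, 0.002]
force: [-0.6, 2.2, 15.0]
gripper_width: 0.0001
grip_force: 7.8
```

The key bottomed out: 15 N with no further travel. I let it go and shift to the large key.

Call:
jog_arm(
  series=[
    [0,0,-0.003,0,0,0],
    [0,0,-0.01,0,0,0],
    [0,0,-0.03,0,0,0],
    [0,0,-0.03,0,0,0],
  ],
)

```text
clock: 13.78
tcp_pos: [0.4181, -0.2353, 0.0894]
eef_rot: [-0.001, 0.787, -0.617, 0.001]
force: [0.3, -0.4, -0.1]
gripper_width: -0.0
grip_force: 0.0
```

```bash
python3 - <<'E'
from h import *
print(telemetry.sense()["force"].round(1))
T=target([0,0,0],0,.24);T[:3,3]=[.4205,-.319,.073];print(pose()[:3,3],rel(T))
im,P=cloud("wrist");x,y,z=P[...,0],P[...,1],P[...,2]
E
```

```text
[ 0.3 -0.4 -0.1]
[ 0.41807098 -0.23534144  0.08939063] [0.0818, 0.0176, 0.0164, -0.002, -0.0002, 0.0003]
```

Call:
jog_arm(
  series=[
    [0.03,0.006,0,0,0,0],
    [0.065,0.014,0,0,0,0],
    [0.082,0.018,0,0,0,0],
    [0.082,0.018,0.008,0,0,0],
    [0.082,0.018,0.016,0,0,0],
    [0.082,0.018,0.021,0,0,0],
    [0.082,0.018,0.025,0,0,0],
    [0.082,0.018,0.027,0,0,0],
    [0.082,0.018,0.027,0,0,0],
  ],
)

```text
clock: 14.95
tcp_pos: [0.4207, -0.319, 0.0623]
eef_rot: [-0.001, 0.787, -0.617, 0.001]
force: [-1.4, 1.0, 3.4]
gripper_width: -0.0
grip_force: 1.6
```

Call:
jog_arm(
  series=[
    [0,0,0.001,0,0,0],
    [0,0,0.002,0,0,0],
    [0,0,0.003,0,0,0],
    [0,0,0.003,0,0,0],
  ],
)

```text
clock: 15.45
tcp_pos: [0.421, -0.3193, 0.0609]
eef_rot: [-0.001, 0.787, -0.617, 0.001]
force: [-4.7, 5.4, 13.6]
gripper_width: 0.0004
grip_force: 7.1
```

Bottomed out at 13.6 N. I release it and retreat.

Call:
jog_arm(
  series=[
    [0,0,-0.003,0,0,0],
    [0,0,-0.01,0,0,0],
    [0,0,-0.05,0,0,0],
    [0,0,-0.1,0,0,0],
    [0,0,-0.15,0,0,0],
    [0,0,-0.15,0,0,0],
    [0,0,-0.15,0,0,0],
  ],
)

```text
clock: 16.32
tcp_pos: [0.4203, -0.3192, 0.2087]
eef_rot: [-0.001, 0.787, -0.617, 0.001]
force: [-0.2, 0.6, 0.0]
gripper_width: -0.0001
grip_force: 0.0
```

```bash
python3 - <<'E'
from h import *
im,P=cloud("scene")
x,y,z=P[...,0],P[...,1],P[...,2]
for cx,cy in((.597,.093),(.6665,-.1445),(.561,.2245),(.543,.28)):
    q=P[(np.hypot(x-cx,y-cy)<.028)&(z>.143)&(z<.16)];print(len(q),((q.min(0)+q.max(0))/2).round(4) if len(q) else 0)
im,P=cloud("wrist");x,y,z=P[...,0],P[...,1],P[...,2]
for c in((.4194,-.235),(.4205,-.3188)):print(np.nanpercentile(z[np.hypot(x-c[0],y-c[1])<.007],10))
print(telemetry.sense()["force"].round(1))
E
```

```text
214 [0.5982 0.0928 0.1477]
198 [ 0.666  -0.1454  0.1475]
224 [0.5589 0.2239 0.1479]
227 [0.5416 0.2814 0.1476]
nan
0.06679699215395456
[-0.3  1.  -0.5]
  return np.nanmean(a, axis, out=out, keepdims=keepdims)
```

```bash
python3 -c "
from rig import robot
print(robot.close_job())"
```

```text
the job is handed in; nothing more can be done
None
```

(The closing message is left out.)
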